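# Lock the fastener chest

## Task

Bolt the hatch of the grey steel fastener chest shut: press the yellow spring safety bar right down with one fingertip and, keeping it down all the while, push the red tab of the bolt with the other fingertip until the bolt is fully home in its keeper. Then let go, so that the bar springs back up behind the bolt and locks it. Nothing is to be grasped or lifted, and the things on and around the chest stay where they are.

Things in the scene. Friction and masses are not known exactly. Their poses are not given: they have to be found in the camera images.
- chest: Grey steel chest, fixed, 270 (x) x 360 (y) x 90 mm high. Origin: centre of its underside, on the bench; z up. On its flat top: bolt rod along its y axis at chest x = +32 mm, yellow safety bar alongside, centred at x = -32, keeper at the +y end. Between bar and rod lie the bolt's collar and the bar's tooth, lower than 117 mm above the bench. All heights here are above the bench
- bar_top (a point): Centre of the top face of the yellow safety bar's pad (moves with it), at chest (-32, -24) mm. Pad: flat, ribbed black, 26 mm wide (chest x), 134 mm long (chest y = -91 to +43), 6 mm thick, top 132 mm high at rest and 120 mm fully down. It moves straight down wherever along its length it is pressed, and a fingertip can slide along it while it is down
- tab_top (a point): Middle of the top edge of the red upright tab on the bolt (moves with it), 145 mm high. Tab: plate 28 mm wide (chest x), 8 mm thick (chest y), standing 32 mm above the rod, whose top is 113 mm high. Push its -y face towards chest +y. At the start it is at about chest (32, -25) mm, 64 mm in x from the bar's centre line
- keeper_mouth (a point): Centre of the opening of the dark keeper that the bolt slides into, on the bolt's axis at chest (32, 94) mm, 106 mm high. The keeper spans chest y = 94 to 130, x = 13 to 51, top 124 mm high. Two dark guides, each 12 mm long in y, straddle the rod at chest y = -85 and +60, tops 118 mm high
- bar (a joint): How far the safety bar is pressed down, m: 0 up, 0.012 fully down. Spring: 3 N to start it, 6 N fully down; it springs back by itself. While it is up its tooth stops the bolt within 2 mm; pressed more than 4 mm it frees the bolt. Let go on the way, it rises and rubs under the collar at 4 mm; past 34 mm of bolt travel it can rise behind the collar and locks the bolt
- bolt (a joint): How far the bolt has been slid towards the keeper (chest +y), m: 0 to 0.0015 at the start (open), 0.040 fully home at its end stop. It moves against about 2.5 N of friction and stays where it is left
- hex_bolt: Bystander: large hexagon bolt standing on its head on the chest, 41 mm across the corners, 60 mm tall. Origin: centre of its underside
- hex_nut: Bystander: large steel hexagon nut lying on the chest, 41 mm across the corners, 21 mm high. Origin: centre of its underside
- fastener_bin: Bystander: blue open-fronted plastic bin of bolts on the bench beside the chest, 160 x 100 x 80 mm high. Origin: centre of its underside
- grease_can: Bystander: red can on the bench beside the chest, 68 mm in diameter, 110 mm tall. Origin: centre of its underside

How it is judged:
On the way, in this order (a step that is already met when the one before it is completed fails the run):
1. the safety bar is pressed down (more than 8 of its 12 mm) while the bolt is still open (value of joint bar above 0.008 m and value of joint bolt below 0.006 m), for 0.1 s.
2. the bolt is home (past 37 of 40 mm) with the bar still held down (value of joint bolt above 0.037 m and value of joint bar above 0.006 m), for 0.1 s.
At the end, for the whole second after the job is handed in: the bolt is slid at least 36 of its 40 mm towards the keeper and at rest, the safety bar has sprung back up (within 2 mm), the robot is clear, and the four bystanders are within 20 mm of where they stood (value of joint bolt above 0.036 m and value of joint bar below 0.002 m and velocity of joint bolt between -0.005 and 0.005 m/s and distance of each of hex_bolt, hex_nut, fastener_bin, grease_can from where it was at the start of the episode below 0.02 m); the robot touches nothing.
It fails at once if the safety bar is let up (less than 6 mm down) while the bolt is on its way (6 to 32 mm) (value of joint bolt between 0.006 and 0.032 m and value of joint bar below 0.006 m).
It fails at once if a bystander is lifted, carried or knocked away (moved more than 20 mm) (distance of any of hex_bolt, hex_nut, fastener_bin, grease_can from where it was at the start of the episode above 0.02 m).
It fails at once if the arm or the gripper's body, instead of the fingers, presses on the chest or its parts (over 3 N) (contact force between the arm and chest above 3 N).
It also fails if it takes over 32 s, if anything falls off the work surface, if the arm or the gripper's body presses on something with over 40 N, if the wrist force passes 120 N, or if a joint passes its speed limit or range.

## Robot

A 6-joint arm with a two-finger parallel gripper is mounted at the origin on the work surface. World frame = base frame: x ahead of the robot, y to its left, z up, the work surface at z = 0. Lengths are in m, angles in rad, forces in N, time in s.
With the tool pointing down it reaches from about 0.35 to 1 m from the base axis. Payload 7.1 kg.
Tool frame: the origin (TCP) lies between the finger pads; the fingertips stand 19 mm ahead of it and the grasp point (between the pads) is the TCP; z points along the fingers, y is the line along which they close (so a half turn about z gives the same grasp; the last joint's range is limited). The gripper opens to 85 mm and grips with 20 to 120 N. Pads are 22 mm wide; open, the fingers measure 114 mm over their backs; the gripper's body (76 mm by 85 mm) begins 54 mm behind the grasp point. The pads swing forward as they close: fully open they stand 13 mm farther back than shut.
Start: joints at [-1.318, 0.423, 1.63, -0, 1.089, -0.019], TCP at [0.168, -0.602, 0.25] pointing down, gripper open.
Joint ranges: [-3, 3], [-0.9, 2.11], [0.09, 2.58], [-1.31, 4.45], [0.11, 2.69], [-2.54, 2.54]. Speed limits (rad/s): [2.39, 2.39, 3.01, 3.14, 3.14, 3.14].

## Interface

Orientations are given as a unit quaternion [w, x, y, z].
In Python, from rig import status, viewer, workorder gives the robot as it stands.
- The arm moves only by the tool step_arm, never from a script. Its argument "increments" is one flat list of numbers, 7 for each row, row after row: the turn, a rotation vector about the tool's x, y, z in a scale on which 1.0 is 2 rad, then the shift along the tool's x, y, z in normalised numbers (1 is 60 cm), then the finger opening in m, from 0 to 0.0854. A call has 1 to 10 rows; each row is the pose to reach, as a shift and turn from the pose commanded when the call began, along the tool's axes at that moment; what a row does not reach only later rows make up. A row lasts 1/10 s, in which the tool goes at most 50 mm and 8.59 degrees, less where a joint would pass 70% of its speed; a pose out of reach is approached as far as the arm can. A shift or turn number past 1, either way, is cut back to 1. A call with a gripper value outside its range is refused whole. The fingers move at their own pace and stop on an object; "newtons" is the grip in N (left out, the last holds). Time passes only in rows, so rows that repeat a pose let the fingers close. It gives the time, the measured TCP pose, the force, the opening and the grip force at its end, in the units of the state.
- status.read_state(): the state, without advancing time (a new reading comes with each control period).
- viewer.grab_frame(name): name is "scene" or "top"; returns the picture (400x640x3 uint8, red, green, blue); there is no depth.
- viewer.get_calibration(name): a dict with "fovy" (degrees; the focal length in pixels is half the picture's height over the tangent of half this angle, whatever the lens; pixels are square), "cx", "cy" (the principal point, pixels), "rvec" (rotation vector, rad) and "tvec" (3), from world to camera coordinates, as OpenCV has them. Camera axes: x right, y down, z forward; pixel columns grow to the right and rows downward; lengths in m; the calibration is good to about 2 mm. A picture is of the moment at which its call begins. get_calibration takes no time and is no camera call.
- workorder.finish_job(): hands the job in; it is judged then, once.
The state is a dict: "t": time; "q": joint angles; "qd": joint speeds; "joint_efforts": joint torques, N m; "eef_pos": TCP position; "tcp_rot": TCP orientation; "wrist_force": force on the tool from outside, world axes, zero at the start; "ft_torque": the same for the moment, N m; "finger_gap": finger opening in m; "finger_force": force on a finger pad.
Only numpy, scipy, OpenCV 4.12 (cv2) and the standard library are available. Lean on these libraries where they do the work, as an engineer would, in place of code of your own. Each camera call takes 0.05 s, during which the arm holds its last target. There are 200 camera calls.

## Working session

There is one attempt and no reset: what is moved stays moved. The work goes in short steps, Python scripts to look and compute and a tool call to move; the robot and the scene stay as the last step left them, time stands still between calls to the robot, and variables do not carry over. Pictures are saved under pics/ and viewed, at most 10 in all, crops included, and the job is handed in when it is done.

Besides the shell and the picture viewer there is one more tool, called after "Call:" as name(argument=value, ...), one argument or row to a line, values as JSON. step_arm: Moves the arm, as the interface text tells. Its arguments: {"type":"object","properties":{"increments":{"type":"array"},"newtons":{"type":"number"}},"required":["increments"]}

```bash
mkdir -p pics; python3 - <<'E'
from rig import status, viewer
import cv2
s=status.read_state(); print({k:s[k] for k in ("t","eef_pos","tcp_rot","finger_gap","wrist_force")})
for n in("scene","top"):
    im=viewer.grab_frame(n); cv2.imwrite(f"pics/{n}0.png",im[:,:,::-1]); print(n,viewer.get_calibration(n))
E
```

```text
{'t': 0.0, 'eef_pos': array([ 0.16769757, -0.60154818,  0.24954705]), 'tcp_rot': array([-7.62332299e-04,  9.90779563e-01,  1.35481625e-01, -7.40824301e-05]), 'finger_gap': 0.08551952016121167, 'wrist_force': array([ 0.29620285, -0.93233165,  0.68955931])}
scene {'fovy': 53.388435261337314, 'cx': 325.5702342554623, 'cy': 199.7022181736551, 'rvec': array([ 1.02994211,  2.44118833, -1.03445099]), 'tvec': array([ 0.3913289 , -0.21603033,  1.29680218])}
top {'fovy': 49.552559164794495, 'cx': 318.01512784890417, 'cy': 199.51363647335754, 'rvec': array([ 2.13472319, -2.13822901,  0.21892291]), 'tvec': array([0.02746695, 0.57230259, 1.04966716])}
```

View pics/top0.png

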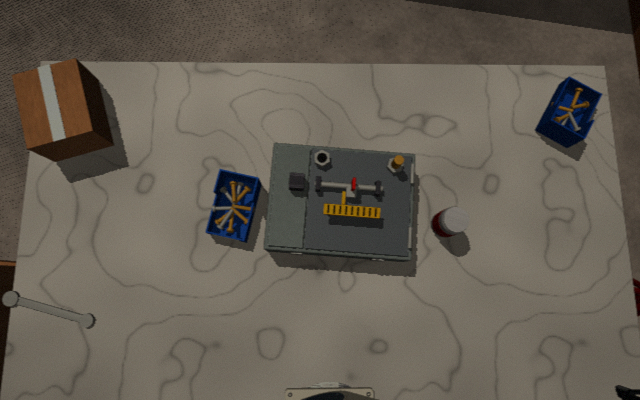

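View pics/scene0.png

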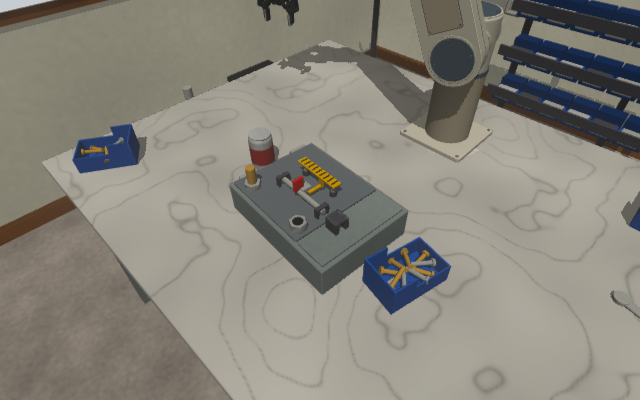

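The top view shows the chest centred near (343,200), with the yellow bar at about (352,211) and the red tab at (354,184). The keeper is at (297,182), so chest +y points left, which is about world +y. The hex bolt is at (397,165) and the nut at (322,158). The scene view agrees.

```bash
cat > h.py <<'E'
import numpy as np, cv2
from rig import viewer
def cam(n):
    c=viewer.get_calibration(n); f=200/np.tan(np.radians(c["fovy"])/2)
    return np.array([[f,0,c["cx"]],[0,f,c["cy"]],[0,0,1]]),cv2.Rodrigues(c["rvec"])[0],np.array(c["tvec"]),c["rvec"]
def ray(n,px,z):
    K,R,t,_=cam(n); d=np.c_[np.array(px,float).reshape(-1,2),np.ones(len(np.array(px).reshape(-1,2)))]@np.linalg.inv(K).T@R
    o=-R.T@t; return o+d*((z-o[2])/d[:,2])[:,None]
def proj(n,P):
    K,R,t,rv=cam(n); return cv2.projectPoints(np.array(P,float).reshape(-1,1,3),rv,t,K,None)[0].reshape(-1,2)
E
python3 - <<'E'
from h import *
for n,box in(("top",(260,130,430,270)),("scene",(220,130,420,300))):
    im=cv2.imread(f"pics/{n}0.png"); x0,y0,x1,y1=box; c=im[y0:y1,x0:x1]
    hsv=cv2.cvtColor(c,cv2.COLOR_BGR2HSV)
    for nm,lo,hi,z in(("yel",(18,130,70),(32,255,255),.132),("red",(0,150,60),(8,255,255),.130)):
        m=cv2.inRange(hsv,lo,hi)
        if nm=="yel": m=cv2.morphologyEx(m,cv2.MORPH_CLOSE,np.ones((5,5)))
        k,l,st,ce=cv2.connectedComponentsWithStats(m)
        for i in range(1,k):
            if st[i,4]>15:
                p=ce[i]+[x0,y0]; pts=np.argwhere(l==i)[:,::-1]+[x0,y0]
                bx=cv2.boxPoints(cv2.minAreaRect(pts.astype(np.float32)))
                print(n,nm,st[i],p.round(1),ray(n,[p],z).round(4)); 
                print(bx.round(1).tolist(),(ray(n,bx,z)[:,:2]*1000).round().tolist())
    s=4 if n=="top" else 3
    cv2.imwrite(f"pics/{n}0c.png",cv2.resize(c,None,fx=s,fy=s,interpolation=cv2.INTER_CUBIC))
E
```

```text
top yel [134  25  10  10  74] [398.5 159.5] [[ 0.6555 -0.1656  0.132 ]]
[[392.5, 159.5], [398.5, 153.5], [405.0, 160.0], [399.0, 166.0]] [[656.0, -151.0], [671.0, -166.0], [654.0, -181.0], [639.0, -166.0]]
top yel [ 63  61  58  27 682] [350.8 209.2] [[ 0.5344 -0.0484  0.132 ]]
[[322.6000061035156, 213.5], [324.6000061035156, 189.39999389648438], [381.3999938964844, 193.89999389648438], [379.5, 218.10000610351562]] [[524.0, 18.0], [582.0, 13.0], [571.0, -122.0], [513.0, -116.0]]
top red [92 47  4 12 43] [353.6 183.1] [[ 0.5978 -0.0565  0.13  ]]
[[352.0, 177.0], [355.0, 177.0], [355.0, 188.0], [352.0, 188.0]] [[613.0, -53.0], [613.0, -60.0], [586.0, -60.0], [586.0, -52.0]]
scene yel [ 78  27  43  37 532] [318.9 175.1] [[ 0.5405 -0.0394  0.132 ]]
[[297.3999938964844, 158.89999389648438], [330.5, 149.3000030517578], [341.1000061035156, 185.89999389648438], [308.0, 195.5]] [[534.0, -122.0], [448.0, -90.0], [532.0, 25.0], [608.0, -7.0]]
scene yel [ 25  35  11  19 158] [250.5 173.8] [[ 0.6513 -0.161   0.132 ]]
[[244.60000610351562, 165.3000030517578], [253.6999969482422, 164.39999389648438], [255.60000610351562, 182.8000030517578], [246.5, 183.8000030517578]] [[641.0, -197.0], [624.0, -184.0], [663.0, -127.0], [680.0, -139.0]]
scene yel [159 118  41  40 425] [398.5 267.1] [[0.6245 0.2592 0.132 ]]
[[375.3999938964844, 265.8999938964844], [405.1000061035156, 246.60000610351562], [420.3999938964844, 270.1000061035156], [390.70001220703125, 289.3999938964844]] [[653.0, 226.0], [575.0, 238.0], [601.0, 293.0], [674.0, 279.0]]
scene red [ 33  21  17  14 182] [260.6 157.7] [[ 0.5937 -0.1943  0.13  ]]
[[253.0, 164.0], [253.0, 151.0], [269.0, 151.0], [269.0, 164.0]] [[623.0, -188.0], [590.0, -230.0], [561.0, -201.0], [595.0, -160.0]]
scene red [ 73  46  10  16 120] [297.4 183.5] [[ 0.5951 -0.0562  0.13  ]]
[[293.0, 176.0], [302.0, 176.0], [302.0, 191.0], [293.0, 191.0]] [[584.0, -83.0], [569.0, -68.0], [605.0, -30.0], [620.0, -44.0]]
```

View pics/top0c.png

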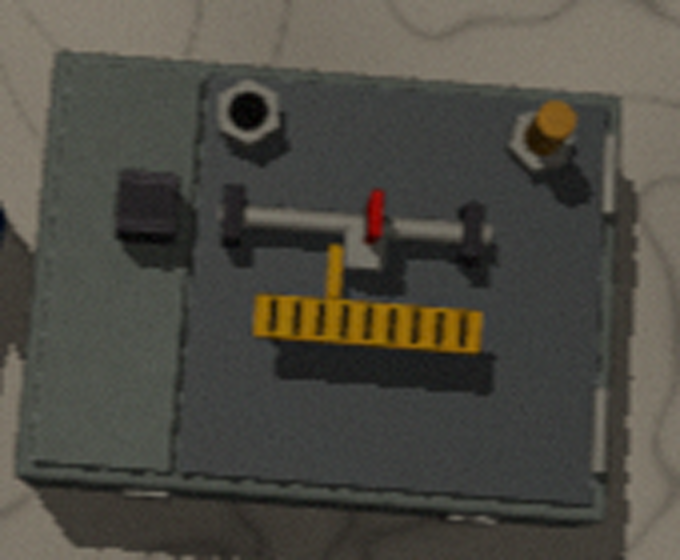

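The 4x crop shows the pad's corners at crop pixels (256,295), (254,336), (482,311) and (480,353). The tab's top edge runs from (377,190) to (371,240), and the chest is slightly yawed. I'll now fit the chest frame from these.

```bash
python3 - <<'E'
from h import *
from rig import status
full=lambda p:(np.array(p,float)+.5)/4-.5+[260,130]
P=ray("top",full([(256,295),(254,336),(480,353),(482,311)]),.132)[:,:2]
print(P.round(4), [np.linalg.norm(P[i]-P[i-1]).round(4) for i in range(4)])
v=(P[0]+P[1]-P[2]-P[3])/2; yaw=np.arctan2(-v[0],v[1]); B=P.mean(0)
print("bar",B,"yaw deg",np.degrees(yaw))
im=cv2.imread("pics/top0c.png"); 
C=ray("top",full([(57,52),(619,97),(603,518),(20,478)]),.09)[:,:2]
print("chest top",C.round(3),C.mean(0),[np.linalg.norm(C[i]-C[i-1]).round(3) for i in range(4)])
e=(C[0]+C[3]-C[1]-C[2]);print("yaw2",np.degrees(np.arctan2(-e[0],e[1])))
R=np.array([[np.cos(yaw),-np.sin(yaw)],[np.sin(yaw),np.cos(yaw)]])
O=B-R@[-.032,-.024]; W=lambda x,y,z:[*(O+R@[x,y]),z]
print("origin",O)
pts=[W(-.045,-.091,.132),W(-.045,.043,.132),W(-.019,.043,.132),W(-.019,-.091,.132),W(.032,-.025,.145),W(.018,-.025,.145),W(.046,-.025,.145),W(.032,.094,.106),W(.032,-.085,.118),W(.032,.06,.118),W(-.135,-.18,.09),W(.135,-.18,.09),W(.135,.18,.09),W(-.135,.18,.09)]
out=[]
for n,x0,y0,s in(("top",260,130,4),("scene",220,130,3)):
    c=cv2.imread(f"pics/{n}0c.png")
    for p in proj(n,pts): cv2.circle(c,tuple(int(a) for a in ((p-[x0,y0]+.5)*s-.5).round()),3,(255,0,255),1)
    out.append(c)
cv2.imwrite("pics/ov.png",cv2.resize(np.hstack([cv2.copyMakeBorder(o,0,max(0,560-o.shape[0]),0,0,0) for o in out]),(800,350)) if 0 else out[1])
print("tab top", ray("top",full([(374,215)]),.145))
s=cv2.imread("pics/scene0c.png")
q=status.read_state()
print("bolt off", (R.T@(np.array(ray("top",full([(374,215)]),.145)[0][:2])-O)).round(4))
print("nut,bolt chest", [(R.T@(ray("top",full([p]),z)[0][:2]-O)).round(3) for p,z in(((249,112),.111),((554,120),.15))])
# finger target start pose
T=np.array(W(0,-.055,.2)); print("start pt",T)
E
```

```text
[[ 0.5484  0.0152]
 [ 0.524   0.0165]
 [ 0.5139 -0.1159]
 [ 0.5389 -0.1178]] [np.float64(0.1333), np.float64(0.0244), np.float64(0.1328), np.float64(0.025)]
bar [ 0.53131362 -0.05046205] yaw deg -4.230467023565461
chest top [[ 0.71   0.138]
 [ 0.682 -0.215]
 [ 0.42  -0.194]
 [ 0.444  0.156]] [ 0.56414971 -0.02901266] [np.float64(0.266), np.float64(0.354), np.float64(0.263), np.float64(0.351)]
yaw2 -4.30455706678889
origin [ 0.56499688 -0.02888803]
tab top [[ 0.59372437 -0.05376285  0.145     ]]
bolt off [ 0.0305 -0.0227]
nut,bolt chest [array([0.097, 0.054]), array([ 0.095, -0.125])]
start pt [ 0.56093961 -0.08373818  0.2       ]
```

View pics/ov.png

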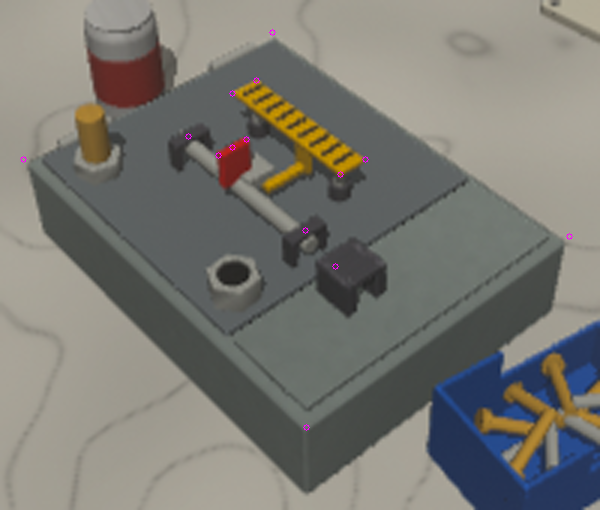

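Units first: shifts go in shares of 60 cm and turns go in shares of 2 rad. So 0.37 m / 0.6 = 0.6167, 0.333 m / 0.6 = 0.555, -0.9 rad / 2 = -0.45.

Call:
step_arm(
  increments=[0,0,-0.045,0.0617,-0.0467,0,0.05,0,0,-0.09,0.1233,-0.095,0,0.05,0,0,-0.135,0.185,-0.1417,0,0.05,0,0,-0.18,0.2467,-0.1883,0,0.05,0,0,-0.225,0.3083,-0.235,0,0.05,0,0,-0.27,0.37,-0.2833,0,0.05,0,0,-0.315,0.4317,-0.33,0,0.05,0,0,-0.36,0.4933,-0.3767,0,0.05,0,0,-0.405,0.555,-0.4233,0,0.05,0,0,-0.45,0.6167,-0.47,0,0.05],
)

```text
t: 1.1
eef_pos: [0.4492, -0.2293, 0.2502]
tcp_rot: [-0.0, 0.832, 0.554, -0.0]
wrist_force: [0.6, -0.6, -0.2]
finger_gap: 0.0499
finger_force: 0.0
```

```bash
cat >> h.py <<'E'
from scipy.spatial.transform import Rotation as Ro
O=np.array([.565,-.029]); YAW=np.radians(-4.25)
Rc=np.array([[np.cos(YAW),-np.sin(YAW)],[np.sin(YAW),np.cos(YAW)]])
def go(x,y,z):
    "turn and shift, tool axes, to TCP at chest x,y (m), height z, pointing down, tool y = chest x"
    from rig import status
    s=status.read_state(); p=s["eef_pos"]; w,*v=s["tcp_rot"]; A=Ro.from_quat([*v,w])
    T=Ro.from_matrix(np.c_[[Rc[0,1],Rc[1,1],0],[Rc[0,0],Rc[1,0],0],[0,0,-1]])
    d=np.array([*(O+Rc@[x,y]),z])-p
    print("t",s["t"],"chest",(Rc.T@(p[:2]-O)).round(4),"z",p[2].round(4),"F",np.round(s["wrist_force"],1),"gap",round(s["finger_gap"],4))
    print("turn",(A.inv()*T).as_rotvec().round(4),"shift",A.inv().apply(d).round(4))
E
python3 -c "
from h import *
go(0,-.052,.25)"
```

```text
t 1.1 chest [-0.1006 -0.2083] z 0.2502 F [ 0.6 -0.6 -0.2] gap 0.0499
turn [-3.000e-04 -0.000e+00 -3.211e-01] shift [0.1801 0.0462 0.0002]
```

To row units: 0.18 m / 0.6 = 0.3, 0.135 m / 0.6 = 0.225, -0.321 rad / 2 = -0.1605.

Call:
step_arm(
  increments=[0,0,-0.04,0.075,0.02,0,0.05,0,0,-0.08,0.15,0.0383,0,0.05,0,0,-0.12,0.225,0.0583,0.0333,0.05,0,0,-0.1605,0.3,0.0767,0.0833,0.05,0,0,-0.1605,0.3,0.0767,0.1,0.05,0,0,-0.1605,0.3,0.0767,0.1,0.05],
)

```text
t: 1.7
eef_pos: [0.5596, -0.0818, 0.1879]
tcp_rot: [-0.002, 0.733, 0.68, -0.002]
wrist_force: [0.0, -0.6, -0.5]
finger_gap: 0.0501
finger_force: 0.0
```

```bash
python3 - <<'E'
from h import *
go(0,-.052,.19)
a=viewer.grab_frame("top")[120:270,260:430,::-1]; b=viewer.grab_frame("scene")[100:300,210:410,::-1]
a=cv2.resize(a,(453,400)); b=cv2.resize(b,(347,347)); b=cv2.copyMakeBorder(b,0,53,0,0,0)
cv2.imwrite("pics/p3.png",np.hstack([a,b]))
E
```

```text
t 1.7 chest [-0.0014 -0.053 ] z 0.1879 F [ 0.  -0.6 -0.5] gap 0.0501
turn [-0.0049 -0.0003 -0.0019] shift [ 0.001   0.0014 -0.0021]
```

View pics/p3.png

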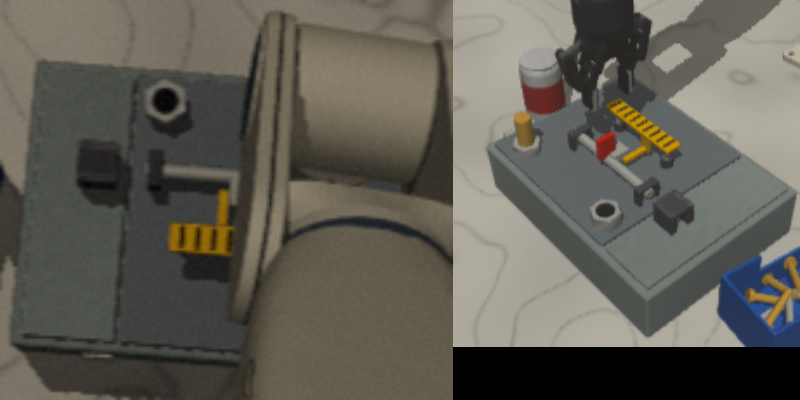

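The top view is now hidden by the wrist. The scene view shows both fingertips above the chest, one over the bar and one over the rod line behind the tab. Next I'll lower slowly onto the bar.

To row units: 0.042 m / 0.6 = 0.07, 0.04 m / 0.6 = 0.0667.

Call:
step_arm(
  increments=[0,0,0,0.0017,0.0017,0.025,0.05,0,0,0,0.0017,0.0017,0.05,0.05,0,0,0,0.0017,0.0017,0.06,0.05,0,0,0,0.0017,0.0017,0.0667,0.05,0,0,0,0.0017,0.0017,0.07,0.05,0,0,0,0.0017,0.0017,0.07,0.05],
)

```text
t: 2.4
eef_pos: [0.5618, -0.0823, 0.1483]
tcp_rot: [-0.0, 0.734, 0.679, -0.0]
wrist_force: [0.9, 0.7, 0.4]
finger_gap: 0.0503
finger_force: 0.0
```

```bash
python3 - <<'E'
from h import *
go(0,-.052,.139)
b=viewer.grab_frame("scene")[110:220,260:380,::-1]
cv2.imwrite("pics/p4.png",cv2.resize(b,(600,550),interpolation=cv2.INTER_CUBIC))
E
```

```text
t 2.4 chest [ 0.0008 -0.0534] z 0.1483 F [0.9 0.7 0.4] gap 0.0503
turn [-0.0003  0.0001 -0.0039] shift [ 0.0014 -0.0008  0.0093]
```

View pics/p4.png

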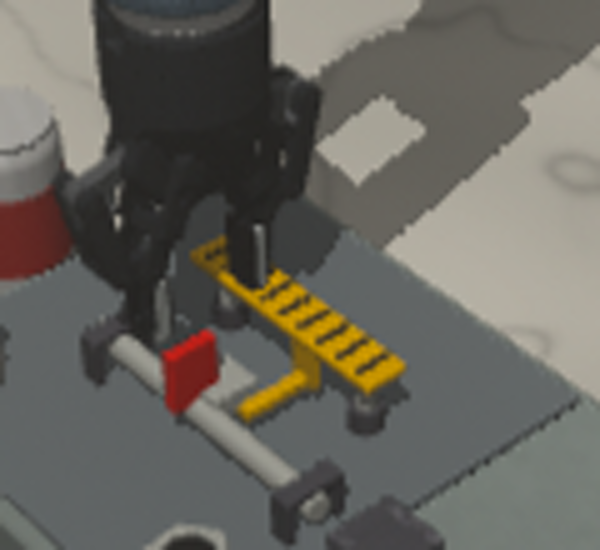

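The fingertips are just above the ribbed bar near crop pixel (250,285) and over the rod behind the tab at (155,335). There is no contact yet. I'll keep pressing down in small steps.

To row units: 0.004 m / 0.6 = 0.0067, 0.002 m / 0.6 = 0.0033.

Call:
step_arm(
  increments=[0,0,0,0,0,0.0033,0.05,0,0,0,0,0,0.0067,0.05,0,0,0,0,0,0.0067,0.05],
)

```text
t: 2.75
eef_pos: [0.5623, -0.0822, 0.1446]
tcp_rot: [0.0, 0.734, 0.679, 0.0]
wrist_force: [-0.3, -0.9, 3.0]
finger_gap: 0.0498
finger_force: 1.6
```

Call:
step_arm(
  increments=[0,0,0,0,0,0.0033,0.05,0,0,0,0,0,0.0067,0.05,0,0,0,0,0,0.0067,0.05],
)

```text
t: 3.05
eef_pos: [0.5623, -0.0822, 0.1403]
tcp_rot: [0.0, 0.734, 0.679, 0.0]
wrist_force: [1.2, -1.3, 3.5]
finger_gap: 0.0498
finger_force: 2.2
```

Call:
step_arm(
  increments=[0,0,0,0,0,0.0033,0.05,0,0,0,0,0,0.0067,0.05,0,0,0,0,0,0.0067,0.05],
)

```text
t: 3.35
eef_pos: [0.5622, -0.0822, 0.1363]
tcp_rot: [0.0, 0.734, 0.679, 0.0]
wrist_force: [1.2, -1.9, 5.8]
finger_gap: 0.0501
finger_force: 2.7
```

To row units: 0.002 m / 0.6 = 0.0033, 0.001 m / 0.6 = 0.0017.

Call:
step_arm(
  increments=[0,0,0,0,0,0.0017,0.05,0,0,0,0,0,0.0033,0.05,0,0,0,0,0,0.0033,0.05],
)

```text
t: 3.65
eef_pos: [0.5623, -0.0823, 0.1356]
tcp_rot: [0.0, 0.734, 0.679, 0.0]
wrist_force: [-1.9, -1.9, 15.8]
finger_gap: 0.0501
finger_force: 7.9
```

```bash
python3 - <<'E'
from h import *
go(0,-.052,.134)
b=viewer.grab_frame("scene")[130:220,270:370,::-1]
cv2.imwrite("pics/p5.png",cv2.resize(b,(600,540),interpolation=cv2.INTER_CUBIC))
E
```

```text
t 3.65 chest [ 0.0013 -0.0534] z 0.1356 F [-1.9 -1.9 15.8] gap 0.0501
turn [ 0.0007  0.0002 -0.0037] shift [ 0.0014 -0.0013  0.0016]
```

View pics/p5.png

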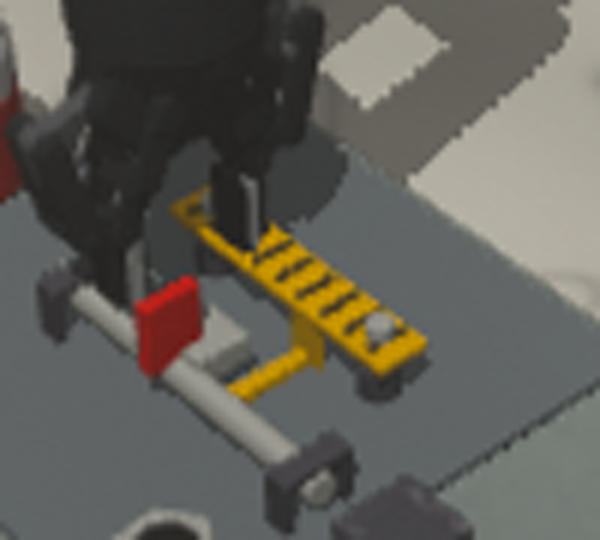

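The bar is fully down on its stop: 15.8 N, the guide pins show through the pad, and the collar has not moved. I'll ease off half a millimetre and slide along chest +y, which is tool +x.

To row units: 0.018 m / 0.6 = 0.03, 0.015 m / 0.6 = 0.025.

Call:
step_arm(
  increments=[0,0,0,0,0,-0.0008,0.05,0,0,0,0.005,0,-0.0008,0.05,0,0,0,0.01,0,-0.0008,0.05,0,0,0,0.015,0,-0.0008,0.05,0,0,0,0.02,0,-0.0008,0.05,0,0,0,0.025,0,-0.0008,0.05,0,0,0,0.03,0,-0.0008,0.05,0,0,0,0.03,0,-0.0008,0.05],
)

```text
t: 4.5
eef_pos: [0.5641, -0.0657, 0.1359]
tcp_rot: [0.002, 0.734, 0.679, -0.0]
wrist_force: [-1.1, -8.2, 10.6]
finger_gap: 0.0499
finger_force: 5.9
```

To row units: 0.02 m / 0.6 = 0.0333, 0.018 m / 0.6 = 0.03.

Call:
step_arm(
  increments=[0,0,0,0.005,0,0,0.05,0,0,0,0.01,0,0,0.05,0,0,0,0.015,0,0,0.05,0,0,0,0.02,0,0,0.05,0,0,0,0.025,0,0,0.05,0,0,0,0.03,0,0,0.05,0,0,0,0.0333,0,0,0.05,0,0,0,0.0333,0,0,0.05],
)

```text
t: 5.3
eef_pos: [0.5657, -0.0459, 0.1359]
tcp_rot: [0.002, 0.734, 0.679, -0.0]
wrist_force: [-0.7, -9.4, 11.3]
finger_gap: 0.0501
finger_force: 6.4
```

```bash
python3 - <<'E'
from h import *
go(0,0.002,.1357)
b=viewer.grab_frame("scene")[130:220,270:370,::-1]
cv2.imwrite("pics/p6.png",cv2.resize(b,(600,540),interpolation=cv2.INTER_CUBIC))
E
```

```text
t 5.3 chest [ 0.002  -0.0168] z 0.1359 F [-0.7 -9.4 11.3] gap 0.0501
turn [ 0.0021  0.0027 -0.0025] shift [ 0.0188 -0.002   0.0002]
```

View pics/p6.png

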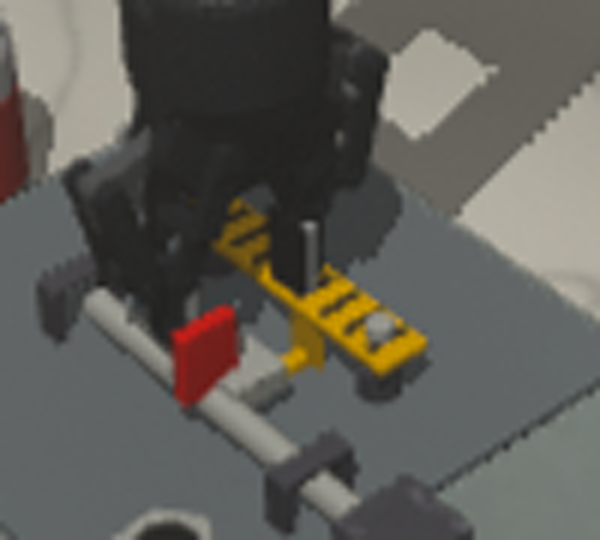

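The bolt is about halfway. Its collar is passing the tooth, the bar is still down, and the rod has reached the keeper. I'll keep pushing.

To row units: 0.016 m / 0.6 = 0.0267, 0.014 m / 0.6 = 0.0233.

Call:
step_arm(
  increments=[0,0,0,0.005,0,0,0.05,0,0,0,0.01,0,0,0.05,0,0,0,0.015,0,0,0.05,0,0,0,0.02,0,0,0.05,0,0,0,0.0233,0,0,0.05,0,0,0,0.0267,0,0,0.05],
)

```text
t: 5.95
eef_pos: [0.5669, -0.0302, 0.1359]
tcp_rot: [0.002, 0.734, 0.679, -0.0]
wrist_force: [-0.3, -11.8, 12.1]
finger_gap: 0.0503
finger_force: 7.2
```

Call:
step_arm(
  increments=[0,0,0,0.0017,0,0,0.05,0,0,0,0.0033,0,0,0.05,0,0,0,0.0033,0,0,0.05],
)

```text
t: 6.25
eef_pos: [0.567, -0.0294, 0.1359]
tcp_rot: [0.002, 0.734, 0.679, -0.001]
wrist_force: [-1.2, -19.7, 12.2]
finger_gap: 0.0503
finger_force: 11.2
```

```bash
python3 - <<'E'
from h import *
go(0,0.002,.1357)
im=viewer.grab_frame("scene"); x0,y0=270,130
c=im[130:220,270:370,::-1].copy()
hsv=cv2.cvtColor(c,cv2.COLOR_BGR2HSV); m=cv2.inRange(hsv,(0,150,60),(8,255,255))
k,l,st,ce=cv2.connectedComponentsWithStats(m); i=1+st[1:,4].argmax(); p=ce[i]+[x0,y0]
q=ray("scene",[p],.130)[0]; print("tab chest",(Rc.T@(q[:2]-O)).round(4),"before",(Rc.T@(ray("scene",[(297.4,183.5)],.13)[0][:2]-O)).round(4))
cv2.imwrite("pics/p7.png",cv2.resize(c,(600,540),interpolation=cv2.INTER_CUBIC))
E
```

```text
t 6.25 chest [ 0.002  -0.0003] z 0.1359 F [ -1.2 -19.7  12.2] gap 0.0503
turn [ 0.0021  0.0044 -0.0031] shift [ 0.0023 -0.002   0.0002]
tab chest [0.0315 0.0137] before [ 0.0321 -0.0248]
```

View pics/p7.png

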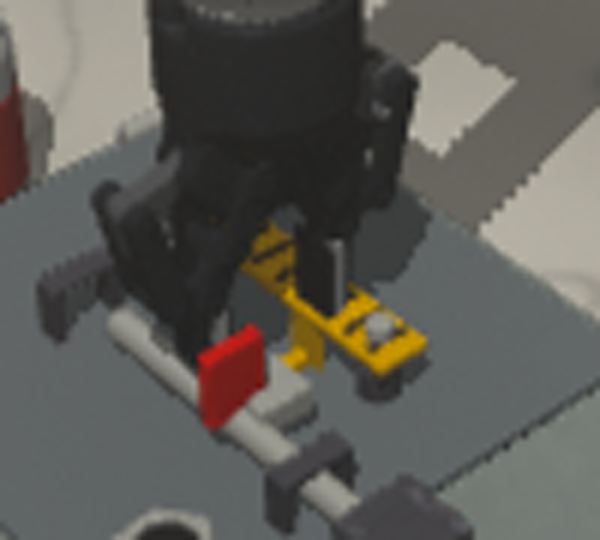

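The tab has moved 38.5 mm and the push force rose sharply at the end stop, so the bolt is home with the bar still down. I'll back off 3 mm and lift clear.

To row units: -0.12 m / 0.6 = -0.2, -0.002 m / 0.6 = -0.0033.

Call:
step_arm(
  increments=[0,0,0,0,0,0,0.05,0,0,0,-0.0033,0,0,0.05,0,0,0,-0.0083,0,0,0.05,0,0,0,-0.0083,0,-0.0083,0.05,0,0,0,-0.0083,0,-0.025,0.05,0,0,0,-0.0083,0,-0.0667,0.05,0,0,0,-0.0083,0,-0.1333,0.05,0,0,0,-0.0083,0,-0.2,0.05,0,0,0,-0.0083,0,-0.2,0.05,0,0,0,-0.0083,0,-0.2,0.05],
)

```text
t: 7.3
eef_pos: [0.5656, -0.0312, 0.2555]
tcp_rot: [0.0, 0.734, 0.679, 0.0]
wrist_force: [0.3, 0.4, -0.3]
finger_gap: 0.05
finger_force: 0.0
```

```bash
python3 - <<'E'
from h import *
go(0,0.002,.25)
im=viewer.grab_frame("scene")[:,:,::-1]
cv2.imwrite("pics/p8.png",cv2.resize(im[110:230,230:370],(700,600),interpolation=cv2.INTER_CUBIC))
E
```

```text
t 7.3 chest [ 0.0008 -0.0022] z 0.2555 F [ 0.3  0.4 -0.3] gap 0.05
turn [ 0.0007  0.0001 -0.0036] shift [ 0.0042 -0.0008  0.0055]
```

View pics/p8.png

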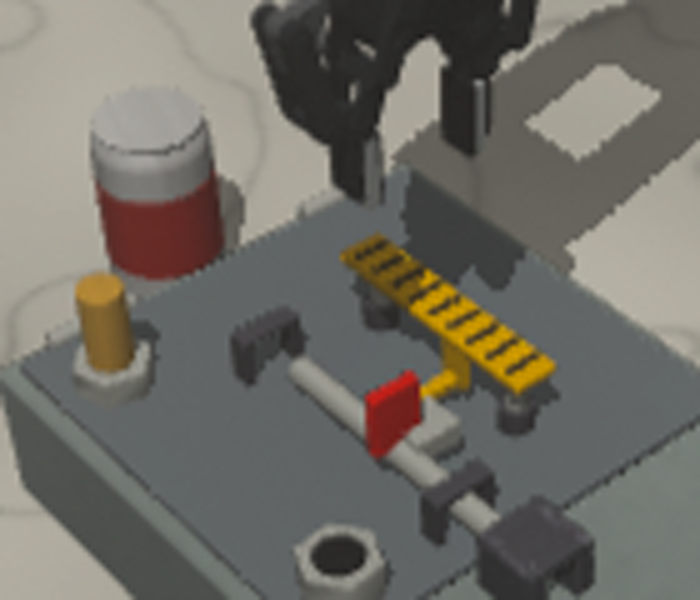

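The bar has sprung back up with its pins hidden, and its tooth at (440,385) sits behind the collar. The bolt is in the keeper, the bystanders haven't moved and the gripper is clear. I'll hand it in.

```bash
python3 -c "
from rig import workorder
print(workorder.finish_job())"
```

```text
the job is handed in; nothing more can be done
None
```

The bolt is fully home in its keeper, the safety bar has sprung back up behind it and locks it, the gripper is clear and the bystanders stand where they were; the job is handed in, with no verdict returned.

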